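# Stand the closed jars in their trays

### The arm

A 6-joint arm with a two-finger parallel gripper is mounted at the origin on the work surface. World frame = base frame: x ahead of the robot, y to its left, z up, the work surface at z = 0. Lengths are in mm, angles in rad, forces in N, time in s.
With the tool pointing down it reaches from about 350 to 875 mm from the base axis. Payload 4.2 kg.
Tool frame: the origin (TCP) lies between the finger pads; the fingertips stand 11 mm ahead of it and the grasp point (between the pads) lies 8 mm behind it; z points along the fingers, y is the direction in which the jaws open and shut (so a half turn about z gives the same grasp; the last joint's range is limited). The gripper opens to 85 mm and grips with 20 to 120 N. Pads are 22 mm wide; open, the fingers measure 114 mm over their backs; the gripper's body (76 mm by 85 mm) begins 54 mm behind the grasp point. The pads swing forward as they close: fully open they stand 13 mm farther back than shut.
Start: joints at [-1.043, 0.385, 0.008, 0, -1.194, -0.259], TCP at [166.001, -602.53, 219.312] pointing down, gripper open.
Joint ranges: [-3.14, 3.14], [-1.21, 2.06], [-1.07, 1.41], [-3.16, 2.05], [-2.99, -0.16], [-3.1, 3.1]. Speed limits (rad/s): [2.79, 2.79, 3.14, 3.14, 3.14, 3.14].

### API

Orientations are given as a unit quaternion [x, y, z, w].
In Python, from bench import * gives the robot as it stands.
- The arm moves only by the tool servo_tool, never from a script. Its argument "rows" is a list of rows, each a list of 7 numbers: the opening, from 0 (shut) to 1 (fully open), then the shift along the tool's x, y, z in cm, then the turn, a rotation vector about the tool's x, y, z in degrees. A call has 1 to 12 rows; each row shifts and turns the commanded pose from where the row before left it, along the tool's axes as they then stand; what a row does not reach is not made up. A row lasts 1/10 s, in which the tool goes at most 50 mm and 8.59 degrees, less where a joint would pass 70% of its speed; a pose out of reach is approached as far as the arm can. A call is refused whole if a number of a shift passes 5 or a number of a turn 8.59, either way. A call with a gripper value outside its range is refused whole. The fingers move at their own pace and stop on an object; the grip force is fixed at half the most. Time passes only in rows, so rows that do not move let the fingers close. It gives the time, the measured TCP pose, the force and the opening at its end, in the units of the state.
- read_state(): the state, without advancing time (a new reading comes with each control period).
- get_image(name): name is "side" or "top"; returns a dict with "image" (420x560x3 uint8, red, green, blue), "mtx" (3x3 intrinsics, pixels), "k1" (the pictures are not rectified: a ray, as slopes to the right and down, at radius r is drawn at 1 + k1 r^2 times it, then the intrinsics apply), "extrinsics" (4x4, takes a point from camera to world coordinates). Camera axes: x right, y up, looking along -z (the intrinsics and any distortion apply to the point x, -y, -z); pixel columns grow to the right and rows downward; lengths in mm; the calibration is good to about 2 mm. A picture is of the moment at which its call begins. There is no depth.
- job_done(): hands the job in, once; it reports no verdict.
The state is a dict: "clock": time; "joints": joint angles; "joint_vel": joint speeds; "joint_efforts": joint torques, N m; "position": TCP position; "ee_rot": TCP orientation; "contact_force": force on the tool from outside, world axes, zero at the start; "wrist_torque": the same for the moment, N m; "gripper_width": finger opening in mm.
Only numpy, scipy, OpenCV 4.12 (cv2) and the standard library are available. Lean on these libraries where they do the work, as an engineer would, in place of code of your own. Each camera call takes 0.05 s, during which the arm holds its last target. There are 200 camera calls.

### The job

Put the three closed glass jars of incense away in the green stacking trays: the smallest jar in the smallest tray, the middle one in the middle-sized tray and the largest jar in the largest tray, each set down gently and standing upright on the tray's floor. Keep the jars upright on the way, and leave the open tealight glass, the incense holder, the phone stand and the key where they are.

Things in the scene. Friction and masses are not known exactly. Their poses are not given: they have to be found in the camera images.
- jar_small: The small closed jar: upright clear-glass cylinder 34 mm across with an 18 mm high dark steel twist cap 36 mm across on top (fixed on), 58 mm tall overall, brown incense cones showing inside, about 90 g. Loose. Origin at the centre of its underside, z up along its axis.
- jar_medium: The medium closed jar: upright clear-glass cylinder 46 mm across with an 18 mm high dark steel twist cap 48 mm across on top (fixed on), 76 mm tall overall, brown incense cones showing inside, about 170 g. Loose. Origin at the centre of its underside, z up along its axis.
- jar_large: The large closed jar: upright clear-glass cylinder 58 mm across with an 18 mm high dark steel twist cap 60 mm across on top (fixed on), 96 mm tall overall, brown incense cones showing inside, about 300 g. Loose. Origin at the centre of its underside, z up along its axis.
- tray_small: The small green plastic stacking tray: square, 68 mm outside, 60 mm inside, walls 4 mm, rim 22 mm above the shelf with 5 mm high stacking lugs on the corners; its inner floor is 9 mm above the shelf. Stuck to the shelf, does not move. Empty at the start. Origin at the centre of its underside, at shelf height; x and y along its sides, z up.
- tray_medium: The medium green plastic stacking tray: square, 82 mm outside, 74 mm inside, walls 4 mm, rim 22 mm above the shelf with 5 mm high stacking lugs on the corners; its inner floor is 9 mm above the shelf. Stuck to the shelf, does not move. Empty at the start. Origin at the centre of its underside, at shelf height; x and y along its sides, z up.
- tray_large: The large green plastic stacking tray: square, 98 mm outside, 90 mm inside, walls 4 mm, rim 22 mm above the shelf with 5 mm high stacking lugs on the corners; its inner floor is 9 mm above the shelf. Stuck to the shelf, does not move. Empty at the start. Origin at the centre of its underside, at shelf height; x and y along its sides, z up.
- open_glass: Open clear tealight glass without a cap, 54 mm across the mouth, 66 mm tall, a white tealight on its floor. Not a closed jar. Loose. Origin at the centre of its underside.
- incense_holder: White ceramic incense holder, a round dish 70 mm across with a knob in the middle, 27 mm tall. Loose. Origin at the centre of its underside.
- phone_stand: Dark silicone phone stand, base 75 x 70 mm, leaning back rest up to 85 mm high. Loose. Origin at the centre of its underside, x from front lip to back rest.
- lock_key: Black steel bicycle lock key lying flat, 75 mm long, round head 28 mm across, 6 mm thick. Loose. Origin at mid-length on its underside, x from head to tip.
Things that resemble listed ones, but are neither listed nor needed, are in the scene too. What is shaped like the jar_medium but turquoise is not meant.

How it is judged (in metres and radians):
At the end, for the whole second after the job is handed in: Each closed jar stands in the tray of its own size: on the inner floor (underside within 13 mm of the shelf), its axis within 17 mm of the tray's middle along each side, within 0.1 rad of upright, and at rest (x of jar_small in the frame of tray_small between -0.017 and 0.017 m and y of jar_small in the frame of tray_small between -0.017 and 0.017 m and z of jar_small in the frame of tray_small below 0.013 m and angle between each of jar_small, jar_medium, jar_large's own z axis and vertical below 0.1 rad and linear speed of each of jar_small, jar_medium, jar_large below 0.02 m/s and angular speed of each of jar_small, jar_medium, jar_large below 0.2 rad/s and x of jar_medium in the frame of tray_medium between -0.017 and 0.017 m and y of jar_medium in the frame of tray_medium between -0.017 and 0.017 m and z of jar_medium in the frame of tray_medium below 0.013 m and x of jar_large in the frame of tray_large between -0.017 and 0.017 m and y of jar_large in the frame of tray_large between -0.017 and 0.017 m and z of jar_large in the frame of tray_large below 0.013 m); the robot touches nothing.
It fails at once if a jar is tipped over (angle between any of jar_small, jar_medium, jar_large's own z axis and vertical above 0.7 rad).
It fails at once if a jar is dropped into its tray: let go while its underside is over 12 mm above the tray floor ((horizontal distance between jar_small and tray_small below 0.04 m and z of jar_small in the frame of tray_small above 0.021 m and contact force between jar_small and the fingers below 0.1 N) or (horizontal distance between jar_medium and tray_medium below 0.04 m and z of jar_medium in the frame of tray_medium above 0.021 m and contact force between jar_medium and the fingers below 0.1 N) or (horizontal distance between jar_large and tray_large below 0.04 m and z of jar_large in the frame of tray_large above 0.021 m and contact force between jar_large and the fingers below 0.1 N)).
It fails at once if the open glass is moved by more than 15 mm or tipped (distance of open_glass from where it was at the start of the episode above 0.015 m or angle between open_glass's own z axis and vertical above 0.4 rad).
It fails at once if the incense holder, the phone stand or the key is moved by more than 15 mm (distance of any of incense_holder, phone_stand, lock_key from where it was at the start of the episode above 0.015 m).
It also fails if it takes over 78 s, if anything falls off the work surface, if the arm or the gripper's body presses on something with over 40 N, if the wrist force passes 120 N, or if a joint passes its speed limit or range.

## Working session

There is one attempt and no reset: what is moved stays moved. The work goes in short steps, Python scripts to look and compute and a tool call to move; the robot and the scene stay as the last step left them, time stands still between calls to the robot, and variables do not carry over. Pictures are saved under pics/ and viewed, about 12 in all and at most 16, crops included, and the job is handed in when it is done.

Besides the shell and the picture viewer there is one more tool, called in YAML: its name, and indented under it one key for each argument. servo_tool: Moves the arm, as the interface text tells. Its arguments: {"type":"object","properties":{"rows":{"type":"array","items":{"type":"array","items":{"type":"number"}}}},"required":["rows"]}

```bash
mkdir -p pics; ls
cat > h.py <<'E'
from bench import *
import numpy as np, cv2
def snap(name,fn):
    g=get_image(name); cv2.imwrite(f"pics/{fn}.png",g["image"][:,:,::-1]); np.savez(f"pics/{fn}.npz",**g); return g
def ray(g,u,v):
    K=g["mtx"]; d=np.array([(u-K[0,2])/K[0,0],(v-K[1,2])/K[1,1]]); p=d.copy()
    for _ in range(30): p=d/(1+float(g["k1"])*(p@p))
    E=g["extrinsics"]; return E[:3,3],E[:3,:3]@np.array([p[0],-p[1],-1])
def onz(g,u,v,z):
    o,d=ray(g,u,v); return o+d*(z-o[2])/d[2]
def proj(g,P):
    E=g["extrinsics"]; q=E[:3,:3].T@(np.array(P,float)-E[:3,3]); p=np.array([q[0],-q[1]])/-q[2]
    p=p*(1+float(g["k1"])*(p@p)); K=g["mtx"]; return np.array([K[0,0]*p[0]+K[0,2],K[1,1]*p[1]+K[1,2]])
E
python3 - <<'E'
from h import *
for n in("top","side"):
    g=snap(n,n+"0"); print(n,g["mtx"],g["k1"],g["extrinsics"].round(3))
print(read_state())
for n in("top","side"):
    cv2.imwrite(f"pics/{n}0b.png",cv2.resize(cv2.imread(f"pics/{n}0.png"),(800,600),interpolation=cv2.INTER_CUBIC))
E
```

```text
pics
top [[469.6005185    0.         286.29994089]
 [  0.         469.6005185  210.64205264]
 [  0.           0.           1.        ]] -0.14255942055635915 [[-2.800000e-02  9.890000e-01 -1.430000e-01  4.301210e+02]
 [-1.000000e+00 -2.800000e-02  1.000000e-03  6.522000e+00]
 [-4.000000e-03  1.430000e-01  9.900000e-01  1.215737e+03]
 [ 0.000000e+00  0.000000e+00  0.000000e+00  1.000000e+00]]
side [[461.17028013   0.         285.18622919]
 [  0.         461.17028013 211.46010383]
 [  0.           0.           1.        ]] -0.1328571056855001 [[ 9.98000e-01  3.20000e-02 -4.50000e-02  5.64551e+02]
 [-5.50000e-02  6.55000e-01 -7.54000e-01 -7.79734e+02]
 [ 6.00000e-03  7.55000e-01  6.55000e-01  6.91169e+02]
 [ 0.00000e+00  0.00000e+00  0.00000e+00  1.00000e+00]]
{'clock': 0.1, 'joints': array([-1.04342329e+00,  3.85451359e-01,  6.79873551e-03, -4.26537710e-04,
       -1.19399277e+00, -2.58595765e-01]), 'joint_vel': array([-0.00128434, -0.00168187,  0.00164159,  0.00346794, -0.00142897,
       -0.00026372]), 'joint_efforts': array([-2.00389608e-03, -3.93317950e+01,  1.88928705e+01,  4.19795573e+00,
       -2.59286076e-03,  4.00330521e-06]), 'position': array([ 165.84548586, -602.04770864,  218.36351492]), 'ee_rot': array([-1.33906479e-01,  9.90993522e-01,  9.29969589e-04, -1.70924122e-04]), 'contact_force': array([ 0.8935018 , -0.95004847,  0.5045943 ]), 'wrist_torque': array([ 0.00070987, -0.03081363,  0.02527064]), 'gripper_width': 85.34963390958164}
```

View pics/top0b.png

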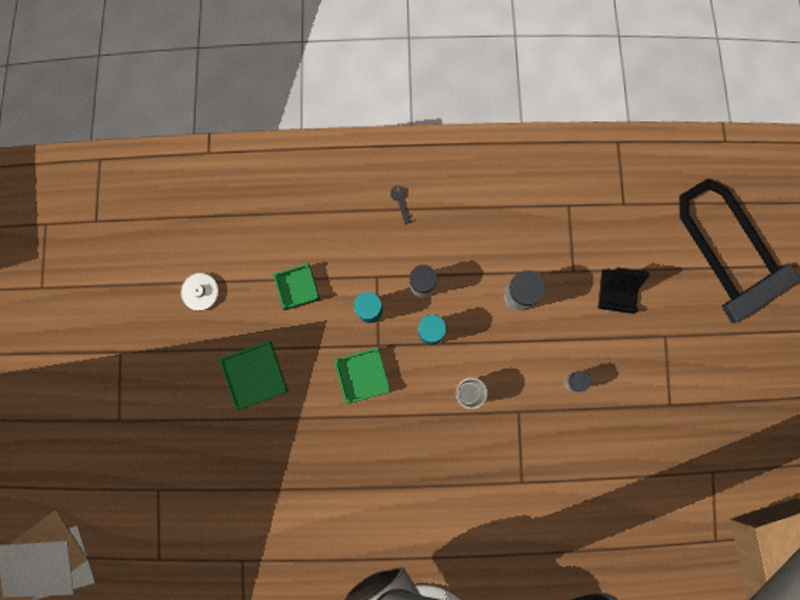

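View pics/side0b.png

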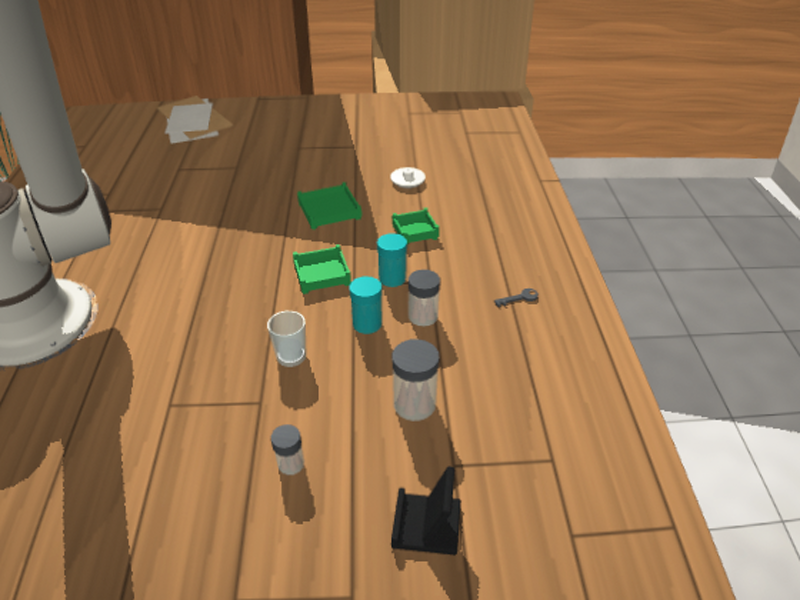

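The plain trays are (800-px top view) small (297,287), medium (363,376) and large (254,375). The dark-capped jars are medium (423,279), large (527,289) and small (579,381). Two turquoise lookalikes, at (368,306) and (432,329), are not meant. The open glass at (472,393) has no cap. Next I'll fit the models to the masks and confirm with an enlarged overlay.

```bash
cat > fit.py <<'E'
from h import *
from scipy.optimize import minimize
def box(x,y,a,s):
    c,n=np.cos(a),np.sin(a)
    return [[x+c*i*s/2-n*j*s/2,y+n*i*s/2+c*j*s/2,z] for i in(-1,1) for j in(-1,1) for z in(0,25)]
def cyl(x,y,r,z0,z1):
    t=np.linspace(0,2*np.pi,40); return [[x+r*np.cos(q),y+r*np.sin(q),z] for q in t for z in(z0,z1)]
def hull(g,pts): return cv2.convexHull(np.array([proj(g,p) for p in pts],np.float32))[:,0]
def mask(g,kind):
    hsv=cv2.cvtColor(g["image"],cv2.COLOR_RGB2HSV); h,s,v=[hsv[:,:,i].astype(int) for i in range(3)]
    return ((h>45)&(h<75)&(s>110)) if kind=="tray" else ((s<75)&(v<125)) if kind=="cap" else ((h>82)&(h<98)&(s>110))
def cost(g,m,pts):
    H=hull(g,pts); c=H.mean(0); o=np.floor(c)-40; S=8
    u,v=int(o[0]),int(o[1]); sub=m[v:v+80,u:u+80].astype(np.float32)
    im=np.zeros((80*S,80*S),np.uint8); cv2.fillPoly(im,[np.round(((H-o+.5)*S-.5)*16).astype(np.int32)],1,shift=4)
    soft=cv2.resize(im.astype(np.float32),(80,80),interpolation=cv2.INTER_AREA)
    near=cv2.dilate((soft>0).astype(np.uint8),np.ones((9,9)))>0
    return (np.abs(soft-sub)*near).sum()/soft.sum()
def fit(gs,kind,model,p0,step):
    ms=[mask(g,kind) for g in gs]
    f=lambda p:sum(cost(g,m,model(p)) for g,m in zip(gs,ms))
    best=None
    for k in(1,.4):
        x0=p0 if best is None else best.x
        best=minimize(f,x0,method="Nelder-Mead",options=dict(initial_simplex=np.vstack([x0]+[x0+k*np.eye(len(x0))[i]*step[i] for i in range(len(x0))]),xatol=.02,fatol=1e-4))
    return best.x,best.fun
E
cat > m.py <<'E'
from fit import *
gt,gs=[dict(np.load(f"pics/{n}0.npz")) for n in("top","side")]
T=dict(small=(297,287,68),medium=(363,376,82),large=(254,375,98))
J=dict(small=(579,381,36,58,"cap"),medium=(423,279,48,76,"cap"),large=(527,289,60,96,"cap"),tq1=(368,306,48,76,"tq"),tq2=(432,329,48,76,"tq"))
out=[]
for n,(u,v,s) in T.items():
    p=onz(gt,u*.7,v*.7,15)
    for G,l in(([gt],"t"),([gs],"s"),([gt,gs],"b")):
        x,f=fit(G,"tray",lambda q:box(*q,s),np.array([p[0],p[1],.2]),[8,8,.1]); print("tray",n,l,x.round(3),round(f,3))
    out.append(box(*x,s))
for n,(u,v,d,h,k) in J.items():
    p=onz(gt,u*.7,v*.7,h)
    z0=h-18 if k=="cap" else 0
    for G,l in(([gt],"t"),([gs],"s"),([gt,gs],"b")):
        x,f=fit(G,k,lambda q:cyl(*q,d/2,z0,h),p[:2],[8,8]); print("jar",n,l,x.round(2),round(f,3))
    out.append(cyl(*x,d/2,z0,h))
for n,u,v,z in(("glass",472,393,40),("holder",200,291,15),("key",402,205,3),("phone",621,290,20)): print(n,onz(gt,u*.7,v*.7,z).round())
for g,c,fn in((gt,(140,170,310,130),"ct"),(gs,(170,120,180,220),"cs")):
    x,y,w,h=c; k=2.6; im=cv2.resize(np.ascontiguousarray(g["image"][y:y+h,x:x+w,::-1]),None,fx=k,fy=k,interpolation=cv2.INTER_CUBIC)
    for o in out: cv2.polylines(im,[np.round((hull(g,o)-[x,y]+.5)*k).astype(int)],True,(0,0,255),1)
    cv2.imwrite(f"pics/{fn}.png",im)
a,b=cv2.imread("pics/ct.png"),cv2.imread("pics/cs.png")
E
python3 m.py
```

```text
tray small t [6.37867e+02 2.12088e+02 2.68000e-01] 0.065
tray small s [6.36748e+02 2.13447e+02 2.09000e-01] 0.163
tray small b [6.38075e+02 2.12652e+02 2.49000e-01] 0.24
tray medium t [4.72395e+02 9.45320e+01 2.37000e-01] 0.038
tray medium s [4.71047e+02 9.62250e+01 2.26000e-01] 0.107
tray medium b [4.72046e+02 9.46310e+01 2.39000e-01] 0.15
tray large t [4.78040e+02 2.91405e+02 3.20000e-01] 0.057
tray large s [4.76959e+02 2.90845e+02 3.26000e-01] 0.103
tray large b [4.77360e+02 2.91118e+02 3.22000e-01] 0.163
jar small t [ 449.05 -285.32] 0.107
jar small s [ 448.4  -287.97] 0.096
jar small b [ 448.75 -286.6 ] 0.253
jar medium t [632.91 -18.67] 0.122
jar medium s [633.48 -20.34] 0.134
jar medium b [633.53 -19.03] 0.271
jar large t [ 609.68 -195.07] 0.123
jar large s [ 609.42 -197.1 ] 0.051
jar large b [ 609.65 -195.88] 0.187
jar tq1 t [591.5   78.81] 0.124
jar tq1 s [589.77  79.66] 0.181
jar tq1 b [590.87  78.77] 0.307
jar tq2 t [548.54 -31.71] 0.098
jar tq2 s [545.74 -30.35] 0.164
jar tq2 b [547.92 -31.57] 0.276
glass [435. -99.  40.]
holder [633. 390.  15.]
key [787.  14.   3.]
phone [ 612. -382.   20.]
```

View pics/ct.png

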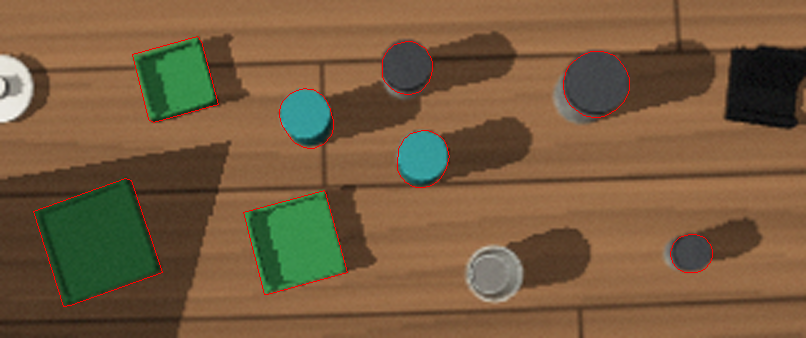

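View pics/cs.png

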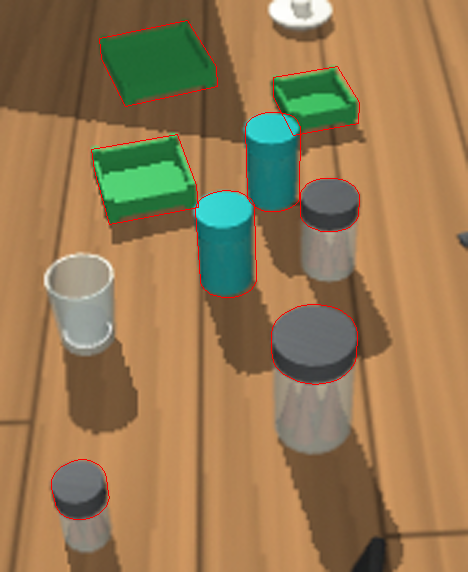

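servo_tool:
  rows:
    - [1,0,0,0,0,0,7.7]
    - [1,0,0,0,0,0,7.7]
    - [1,-3.1,3.5,0,0,0,0]
    - [1,-3.1,3.5,0,0,0,0]
    - [1,-3.1,3.5,0,0,0,0]
    - [1,-3.1,3.5,0,0,0,0]
    - [1,-3.1,3.5,0,0,0,0]
    - [1,-3.1,3.5,0,0,0,0]
    - [1,-3.1,3.5,0,0,0,0]
    - [1,-3.1,3.5,0,0,0,0]
    - [1,-3.1,3.5,0,0,0,0]
    - [1,-0.4,0,0,0,0,0]

```text
clock: 1.3
position: [451.6, -284.1, 219.0]
ee_rot: [-0.003, 1.0, 0.0, 0.0]
contact_force: [0.0, -0.4, 0.4]
gripper_width: 85.5
```

servo_tool:
  rows:
    - [1,0,0,0,0,0,0]
    - [1,0,0,0,0,0,0]

```text
clock: 1.5
position: [448.3, -287.8, 218.9]
ee_rot: [0.0, 1.0, 0.0, -0.001]
contact_force: [-0.8, -0.4, -0.8]
gripper_width: 85.4
```

servo_tool:
  rows:
    - [1,0,0.1,3,0,0,0]
    - [1,0,0,3,0,0,0]
    - [1,0,0,3,0,0,0]
    - [1,0,0,3,0,0,0]
    - [1,0,0,3,0,0,0]
    - [1,0,0,2,0,0,0]
    - [1,0,0,1,0,0,0]
    - [1,0,0,0,0,0,0]
    - [0,0,0,0,0,0,0]
    - [0,0,0,0,0,0,0]
    - [0,0,0,0,0,0,0]
    - [0,0,0,0,0,0,0]

```text
clock: 2.7
position: [450.0, -287.0, 40.8]
ee_rot: [-0.0, 1.0, -0.001, 0.001]
contact_force: [-0.6, 0.0, 2.0]
gripper_width: 32.6
```

servo_tool:
  rows:
    - [0,0,0,0,0,0,0]
    - [0,0,0,0,0,0,0]
    - [0,0,0,0,0,0,0]

```text
clock: 3.0
position: [450.0, -286.9, 40.8]
ee_rot: [-0.0, 1.0, -0.001, 0.001]
contact_force: [-1.0, 0.2, 5.5]
gripper_width: 32.6
```

Run:
```python
from h import *
print(read_state()["position"],read_state()["gripper_width"])
g=snap("side","g1"); cv2.imwrite("pics/g1b.png",cv2.resize(g["image"][250:360,130:290,::-1],None,fx=4,fy=4,interpolation=cv2.INTER_CUBIC))
```

```text
[ 449.9588432  -286.89480389   40.76073492] 32.590986402285324
```

View pics/g1b.png

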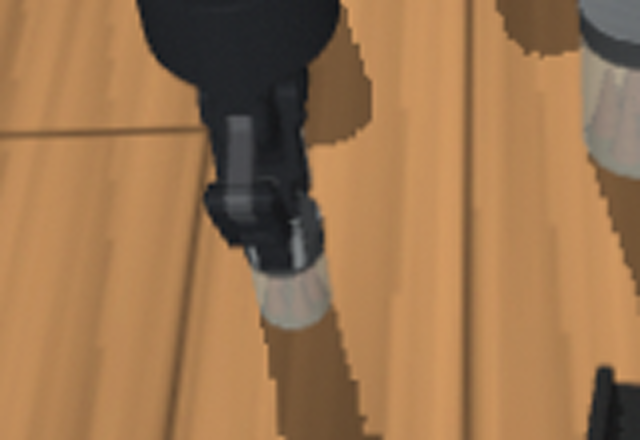

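Run:
```python
from h import *
from fit import hull,cyl
g=dict(np.load("pics/g1.npz")); k=4;o=np.array([130,250])
im=cv2.resize(np.ascontiguousarray(g["image"][250:360,130:290,::-1]),None,fx=k,fy=k,interpolation=cv2.INTER_CUBIC)
D=lambda P,c:cv2.polylines(im,[np.round((hull(g,P)-o+.5)*k).astype(int)],True,c,1)
D(cyl(448.8,-286.6,18,40,58),(0,0,255)); D(cyl(448.8,-286.6,17,0,40),(0,0,255))
# expected near-finger block: 22 wide, inner face y=-303..-315, z 30..60
D([[450+a,-286.9-18-b,c] for a in(-11,11) for b in(0,10) for c in(30,55)],(255,255,0))
cv2.imwrite("pics/g1c.png",im)
```

```text
(no output)
```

View pics/g1c.png

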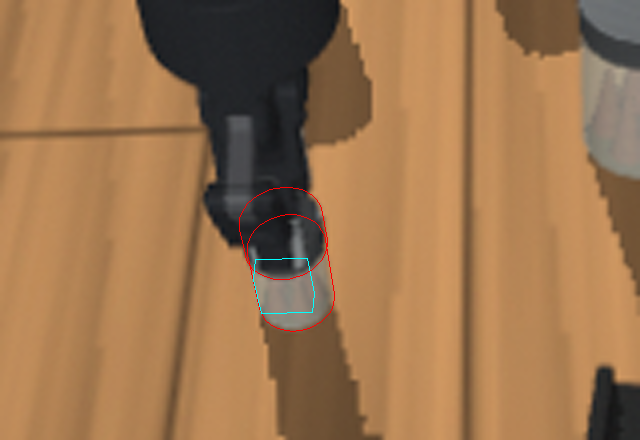

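servo_tool:
  rows:
    - [0,0,0,-0.5,0,0,0]
    - [0,0,0,-0.5,0,0,0]
    - [0,0,0,-0.5,0,0,0]
    - [0,0,0,-0.5,0,0,0]
    - [0,0,0,0,0,0,0]
    - [0,0,0,0,0,0,0]

```text
clock: 3.65
position: [449.0, -286.5, 59.4]
ee_rot: [0.0, 1.0, 0.0, 0.0]
contact_force: [0.6, -0.3, -1.8]
gripper_width: 32.3
```

Run:
```python
from h import *
print(read_state()["position"],read_state()["gripper_width"],read_state()["contact_force"])
g=snap("side","g2"); a=cv2.resize(g["image"][250:350,150:250,::-1],None,fx=4,fy=4,interpolation=cv2.INTER_CUBIC)
g=snap("top","g2t"); b=cv2.resize(g["image"][220:320,340:440,::-1],None,fx=4,fy=4,interpolation=cv2.INTER_CUBIC)
cv2.imwrite("pics/g2b.png",np.hstack([a,b]))
```

```text
[ 448.999783   -286.49411078   59.40267655] 32.30429471682492 [ 0.5815064  -0.29644131 -1.79847154]
```

View pics/g2b.png

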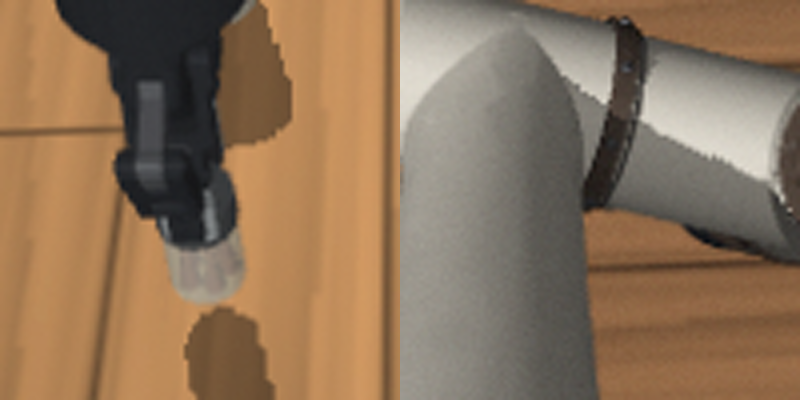

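servo_tool:
  rows:
    - [0,0,0,-1.5,0,0,0]
    - [0,0,0,-3,0,0,0]
    - [0,0,0,-3,0,0,0]
    - [0,0,0,-2,0,0,0]
    - [0,0,0,-0.5,0,0,0]
    - [0,-0.7,1.9,0,0,0,0]
    - [0,-1.4,3.8,0,0,0,0]
    - [0,-1.4,3.8,0,0,0,0]
    - [0,-1.4,3.8,0,0,0,0]
    - [0,-1.4,3.8,0,0,0,0]
    - [0,-1.4,3.8,0,0,0,0]
    - [0,-1.4,3.8,0,0,0,0]

```text
clock: 4.95
position: [539.5, -37.9, 157.8]
ee_rot: [0.0, 1.0, -0.0, -0.001]
contact_force: [-0.1, 0.3, -1.2]
gripper_width: 32.3
```

servo_tool:
  rows:
    - [0,-1.4,3.8,0,0,0,0]
    - [0,-1.4,3.8,0,0,0,0]
    - [0,-1.4,3.8,0,0,0,0]
    - [0,-1.4,3.8,0,0,0,0]
    - [0,-1.4,3.8,0,0,0,0]
    - [0,-1.4,3.8,0,0,0,0]
    - [0,-1.0,2.0,0,0,0,0]
    - [0,-0.4,0.4,0,0,0,0]
    - [0,0,0,0,0,0,0]
    - [0,0,0,0,0,0,0]

```text
clock: 5.95
position: [637.2, 211.4, 158.3]
ee_rot: [0.0, 1.0, -0.001, -0.001]
contact_force: [-1.2, -0.6, -1.6]
gripper_width: 32.4
```

servo_tool:
  rows:
    - [0,0,0.1,1.5,0,0,0]
    - [0,0,0,2.5,0,0,0]
    - [0,0,0,2.5,0,0,0]
    - [0,0,0,1.5,0,0,0]
    - [0,0,0,1,0,0,0]
    - [0,0,0,0.8,0,0,0]
    - [0,0,0,0.4,0,0,0]
    - [0,0,0,0.1,0,0,0]
    - [0,0,0,0,0,0,0]
    - [0,0,0,0,0,0,0]

```text
clock: 6.95
position: [638.4, 213.8, 57.1]
ee_rot: [-0.0, 1.0, 0.0, 0.001]
contact_force: [0.2, 0.0, -0.8]
gripper_width: 31.7
```

servo_tool:
  rows:
    - [0,0,0,0.2,0,0,0]
    - [0,0,0,0.1,0,0,0]
    - [0,0,0,0,0,0,0]
    - [0,0,0,0,0,0,0]

```text
clock: 7.35
position: [638.0, 213.5, 53.3]
ee_rot: [-0.0, 1.0, -0.0, -0.0]
contact_force: [-0.1, 0.2, -0.9]
gripper_width: 31.8
```

servo_tool:
  rows:
    - [0,0,0,0.1,0,0,0]
    - [0,0,0,0.1,0,0,0]
    - [0,0,0,0.1,0,0,0]
    - [0,0,0,0,0,0,0]
    - [0,0,0,0,0,0,0]

```text
clock: 7.85
position: [638.0, 213.5, 50.3]
ee_rot: [0.0, 1.0, -0.0, -0.0]
contact_force: [0.0, -0.1, -0.9]
gripper_width: 31.8
```

Run:
```python
from h import *
print(read_state()["position"],read_state()["gripper_width"],read_state()["contact_force"])
g=snap("side","g3"); a=cv2.resize(g["image"][100:200,240:340,::-1],None,fx=6,fy=6,interpolation=cv2.INTER_CUBIC)
cv2.imwrite("pics/g3b.png",a)
```

```text
[637.97613159 213.4560518   50.27315117] 31.844903310431487 [ 0.04848323 -0.1053719  -0.89298637]
```

View pics/g3b.png

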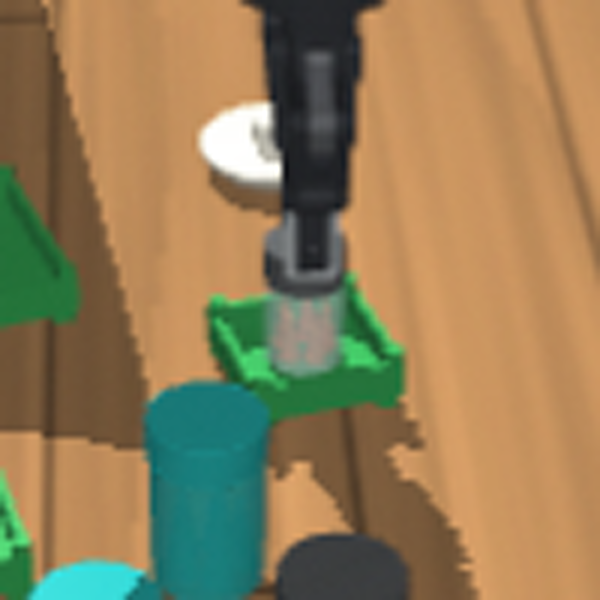

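servo_tool:
  rows:
    - [0,0,0,0.1,0,0,0]
    - [0,0,0,0,0,0,0]
    - [0,0,0,0,0,0,0]

```text
clock: 8.2
position: [638.3, 213.6, 49.9]
ee_rot: [-0.0, 1.0, 0.0, 0.0]
contact_force: [-0.2, 0.1, 2.6]
gripper_width: 31.8
```

servo_tool:
  rows:
    - [0,0,0,0.1,0,0,0]
    - [0,0,0,0,0,0,0]
    - [0,0,0,0,0,0,0]

```text
clock: 8.5
position: [638.7, 213.6, 49.9]
ee_rot: [-0.0, 1.0, 0.0, 0.001]
contact_force: [-1.7, -1.5, 7.1]
gripper_width: 32.0
```

servo_tool:
  rows:
    - [1,0,0,0,0,0,0]
    - [1,0,0,0,0,0,0]
    - [1,0,0,0,0,0,0]
    - [1,0,0,0,0,0,0]
    - [1,0,0,-1,0,0,0]
    - [1,0,0,-2,0,0,0]
    - [1,0,0,-3,0,0,0]
    - [1,0,0,-3,0,0,0]
    - [1,0,0,-3,0,0,0]
    - [1,0,0,-1,0,0,0]
    - [1,0.2,-1.9,0,0,0,0]
    - [1,0.3,-4,0,0,0,0]

```text
clock: 9.7
position: [632.3, 155.3, 177.4]
ee_rot: [-0.002, 1.0, 0.0, -0.0]
contact_force: [-0.2, -1.5, -0.1]
gripper_width: 85.6
```

servo_tool:
  rows:
    - [1,0.3,-4,0,0,0,0]
    - [1,0.3,-4,0,0,0,0]
    - [1,0.3,-4,0,0,0,0]
    - [1,0.3,-4,0,0,0,0]
    - [1,0.3,-4,0,0,0,0]
    - [1,0.3,-4,0,0,0,0]
    - [1,0.3,-4,0,0,0,0]
    - [1,0.3,-4,0,0,0,0]
    - [1,0.2,-3,0,0,0,0]
    - [1,0.1,0,0,0,0,0]
    - [1,0,0,0,0,0,0]
    - [1,0,0,0,0,0,0]

```text
clock: 10.9
position: [605.4, -195.1, 177.6]
ee_rot: [-0.0, 1.0, 0.0, -0.001]
contact_force: [-0.4, 0.0, -0.1]
gripper_width: 85.6
```

servo_tool:
  rows:
    - [1,-0.4,-0.1,2,0,0,0]
    - [1,0,0,3,0,0,0]
    - [1,0,0,2,0,0,0]
    - [1,0,0,1.5,0,0,0]
    - [1,0,0,1.2,0,0,0]
    - [1,0,0,0.7,0,0,0]
    - [1,0,0,0,0,0,0]
    - [0,0,0,0,0,0,0]
    - [0,0,0,0,0,0,0]
    - [0,0,0,0,0,0,0]
    - [0,0,0,0,0,0,0]
    - [0,0,0,0,0,0,0]

```text
clock: 12.1
position: [611.2, -196.9, 76.3]
ee_rot: [-0.0, 1.0, -0.0, 0.002]
contact_force: [0.2, -1.3, 6.0]
gripper_width: 56.1
```

servo_tool:
  rows:
    - [0,0,0,-0.3,0,0,0]
    - [0,0,0,-0.5,0,0,0]
    - [0,0,0,-0.7,0,0,0]
    - [0,0,0,-0.5,0,0,0]
    - [0,0,0,0,0,0,0]
    - [0,0,0,0,0,0,0]

```text
clock: 12.7
position: [609.9, -196.4, 94.3]
ee_rot: [0.0, 1.0, 0.0, -0.0]
contact_force: [-0.2, 0.9, -3.5]
gripper_width: 56.2
```

Run:
```python
from h import *
from fit import hull,cyl
g=snap("side","g4"); k=5;o=np.array([250,190])
im=cv2.resize(np.ascontiguousarray(g["image"][190:310,250:350,::-1]),None,fx=k,fy=k,interpolation=cv2.INTER_CUBIC)
for P in (cyl(609.6,-195.8,30,98,116),cyl(609.6,-195.8,29,20,98)): cv2.polylines(im,[np.round((hull(g,P)-o+.5)*k).astype(int)],True,(0,0,255),1)
b=cv2.resize(np.ascontiguousarray(g["image"][100:200,250:310,::-1]),None,fx=5,fy=5,interpolation=cv2.INTER_CUBIC)
cv2.imwrite("pics/g4b.png",np.hstack([im,np.vstack([b,np.zeros((100,300,3),np.uint8)])]))
```

```text
(no output)
```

View pics/g4b.png

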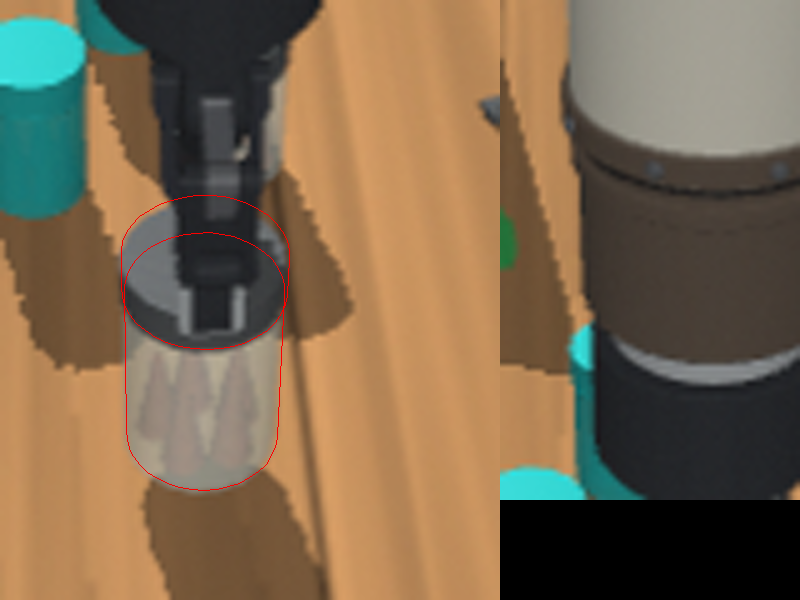

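servo_tool:
  rows:
    - [0,0,0,-1.5,0,0,0]
    - [0,0,0,-3,0,0,0]
    - [0,0,0,-3,0,0,0]
    - [0,0,0,-2,0,0,0]
    - [0,0,0,-1,0,0,0]
    - [0,0.5,1.9,0,0,0,0]
    - [0,1,3.6,0,0,0,0]
    - [0,1,3.7,0,0,0,0]
    - [0,1,3.7,0,0,0,0]
    - [0,1,3.7,0,0,0,0]
    - [0,1,3.7,0,0,0,0]
    - [0,1,3.7,0,0,0,0]

```text
clock: 13.95
position: [543.6, 44.7, 198.3]
ee_rot: [0.0, 1.0, -0.0, -0.001]
contact_force: [0.1, -0.4, -3.9]
gripper_width: 56.3
```

servo_tool:
  rows:
    - [0,1,3.7,0,0,0,0]
    - [0,1,3.7,0,0,0,0]
    - [0,1,3.7,0,0,0,0]
    - [0,1,3.7,0,0,0,0]
    - [0,1,3.7,0,0,0,0]
    - [0,1,3.7,0,0,0,0]
    - [0,0.6,2,0,0,0,0]
    - [0,0.1,0.5,0,0,0,0]
    - [0,0,0,0,0,0,0]
    - [0,0,0,0,0,0,0]

```text
clock: 14.95
position: [477.8, 289.5, 198.7]
ee_rot: [0.0, 1.0, -0.001, -0.001]
contact_force: [0.5, -0.0, -3.4]
gripper_width: 55.9
```

servo_tool:
  rows:
    - [0,0,0.1,1.5,0,0,0]
    - [0,0,0,2.5,0,0,0]
    - [0,0,0,2.5,0,0,0]
    - [0,0,0,1.7,0,0,0]
    - [0,0,0,1.2,0,0,0]
    - [0,0,0,0.8,0,0,0]
    - [0,0,0,0.4,0,0,0]
    - [0,0,0,0.1,0,0,0]
    - [0,0,0,0,0,0,0]
    - [0,0,0,0,0,0,0]

```text
clock: 15.95
position: [478.4, 291.9, 93.1]
ee_rot: [-0.0, 1.0, 0.001, 0.001]
contact_force: [0.2, 0.4, -3.7]
gripper_width: 56.1
```

servo_tool:
  rows:
    - [0,0,0,0.1,0,0,0]
    - [0,0,0,0.1,0,0,0]
    - [0,0,0,0.1,0,0,0]
    - [0,0,0,0,0,0,0]
    - [0,0,0,0,0,0,0]

```text
clock: 16.45
position: [478.0, 291.5, 89.3]
ee_rot: [-0.0, 1.0, -0.0, -0.0]
contact_force: [0.4, -0.0, -3.3]
gripper_width: 55.9
```

servo_tool:
  rows:
    - [0,0,0,0.1,0,0,0]
    - [0,0,0,0.1,0,0,0]
    - [0,0,0,0.1,0,0,0]
    - [0,0,0,0,0,0,0]
    - [0,0,0,0,0,0,0]

```text
clock: 16.95
position: [478.0, 291.5, 86.2]
ee_rot: [-0.0, 1.0, -0.0, -0.0]
contact_force: [0.5, -1.0, -3.0]
gripper_width: 55.9
```

servo_tool:
  rows:
    - [0,0,0,0.1,0,0,0]
    - [0,0,0,0.1,0,0,0]
    - [0,0,0,0,0,0,0]
    - [0,0,0,0,0,0,0]

```text
clock: 17.35
position: [478.3, 291.6, 85.3]
ee_rot: [-0.0, 1.0, 0.0, 0.001]
contact_force: [-1.9, -1.6, 5.1]
gripper_width: 56.4
```

servo_tool:
  rows:
    - [1,0,0,0,0,0,0]
    - [1,0,0,0,0,0,0]
    - [1,0,0,0,0,0,0]
    - [1,0,0,0,0,0,0]
    - [1,0,0,-1,0,0,0]
    - [1,0,0,-2,0,0,0]
    - [1,0,0,-3,0,0,0]
    - [1,0,0,-3,0,0,0]
    - [1,0,0,-1,0,0,0]
    - [1,-0.7,-1.5,0,0,0,0]
    - [1,-1.8,-3.6,0,0,0,0]
    - [1,-1.8,-3.6,0,0,0,0]

```text
clock: 18.55
position: [520.6, 202.9, 183.1]
ee_rot: [-0.001, 1.0, -0.001, -0.001]
contact_force: [0.4, -1.6, 0.2]
gripper_width: 85.2
```

servo_tool:
  rows:
    - [1,-1.8,-3.6,0,0,0,0]
    - [1,-1.8,-3.6,0,0,0,0]
    - [1,-1.8,-3.6,0,0,0,0]
    - [1,-1.8,-3.6,0,0,0,0]
    - [1,-1.8,-3.6,0,0,0,0]
    - [1,-1.8,-3.6,0,0,0,0]
    - [1,-0.4,-0.8,0,0,0,0]
    - [1,0,0,0,0,0,0]
    - [1,0,0,0,0,0,0]

```text
clock: 19.45
position: [632.1, -19.5, 183.3]
ee_rot: [0.0, 1.0, 0.0, -0.001]
contact_force: [-0.7, 0.2, -0.6]
gripper_width: 85.8
```

servo_tool:
  rows:
    - [1,-0.1,0,2,0,0,0]
    - [1,0,0,3,0,0,0]
    - [1,0,0,3,0,0,0]
    - [1,0,0,2.5,0,0,0]
    - [1,0,0,1.5,0,0,0]
    - [1,0,0,0.8,0,0,0]
    - [1,0,0,0,0,0,0]
    - [0,0,0,0,0,0,0]
    - [0,0,0,0,0,0,0]
    - [0,0,0,0,0,0,0]
    - [0,0,0,0,0,0,0]
    - [0,0,0,0,0,0,0]

```text
clock: 20.65
position: [635.3, -19.4, 58.3]
ee_rot: [-0.0, 1.0, 0.0, 0.002]
contact_force: [-0.9, 0.5, 5.6]
gripper_width: 44.0
```

servo_tool:
  rows:
    - [0,0,0,-0.3,0,0,0]
    - [0,0,0,-0.5,0,0,0]
    - [0,0,0,-0.7,0,0,0]
    - [0,0,0,-0.5,0,0,0]
    - [0,0,0,0,0,0,0]
    - [0,0,0,0,0,0,0]

```text
clock: 21.25
position: [633.9, -19.5, 76.4]
ee_rot: [0.0, 1.0, 0.0, 0.0]
contact_force: [-0.3, 0.3, -2.9]
gripper_width: 44.0
```

Run:
```python
from h import *
from fit import hull,cyl
g=snap("side","g5"); k=6;o=np.array([235,160])
im=cv2.resize(np.ascontiguousarray(g["image"][160:250,235:335,::-1]),None,fx=k,fy=k,interpolation=cv2.INTER_CUBIC)
for P in (cyl(633.4,-19.2,24,78,96),cyl(633.4,-19.2,23,20,78)): cv2.polylines(im,[np.round((hull(g,P)-o+.5)*k).astype(int)],True,(0,0,255),1)
cv2.imwrite("pics/g5b.png",im)
```

```text
(no output)
```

View pics/g5b.png

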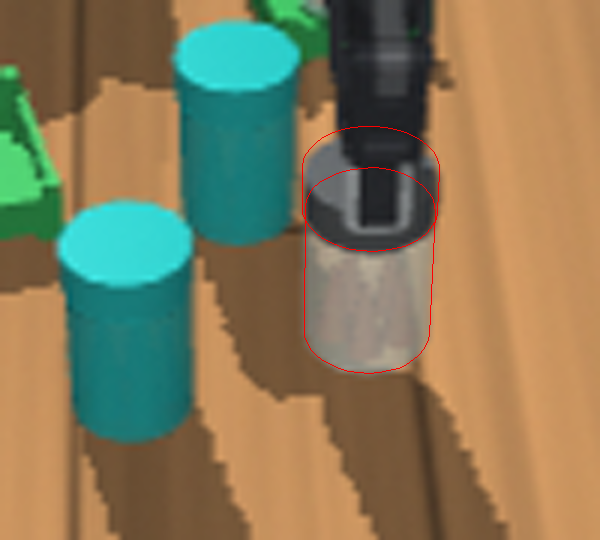

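servo_tool:
  rows:
    - [0,0,0,-1.5,0,0,0]
    - [0,0,0,-3,0,0,0]
    - [0,0,0,-3,0,0,0]
    - [0,0,0,-2,0,0,0]
    - [0,0,0,-1,0,0,0]
    - [0,1.4,1,0,0,0,0]
    - [0,2.8,2,0,0,0,0]
    - [0,2.8,2,0,0,0,0]
    - [0,2.8,2,0,0,0,0]
    - [0,2.8,2,0,0,0,0]
    - [0,2.2,1.4,0,0,0,0]
    - [0,1.4,1,0,0,0,0]

```text
clock: 22.5
position: [469.7, 94.8, 180.5]
ee_rot: [-0.0, 1.0, -0.0, -0.001]
contact_force: [0.2, 0.4, -1.5]
gripper_width: 44.1
```

servo_tool:
  rows:
    - [0,0,0,0,0,0,0]
    - [0,0,0,0,0,0,0]
    - [0,0,0,0,0,0,0]

```text
clock: 22.8
position: [472.5, 94.2, 181.0]
ee_rot: [0.0, 1.0, -0.0, -0.0]
contact_force: [-0.1, -0.8, -1.0]
gripper_width: 44.2
```

Descend 10.9 cm, then in millimetres until the floor is felt at about z 67.

servo_tool:
  rows:
    - [0,0,0,1.5,0,0,0]
    - [0,0,0,2.5,0,0,0]
    - [0,0,0,2.5,0,0,0]
    - [0,0,0,1.7,0,0,0]
    - [0,0,0,1.2,0,0,0]
    - [0,0,0,0.8,0,0,0]
    - [0,0,0,0.4,0,0,0]
    - [0,0,0,0.1,0,0,0]
    - [0,0,0,0,0,0,0]
    - [0,0,0,0,0,0,0]

```text
clock: 23.8
position: [472.5, 94.7, 74.9]
ee_rot: [-0.0, 1.0, 0.0, 0.001]
contact_force: [0.5, -0.7, -1.6]
gripper_width: 43.8
```

servo_tool:
  rows:
    - [0,0,0,0.1,0,0,0]
    - [0,0,0,0.1,0,0,0]
    - [0,0,0,0.1,0,0,0]
    - [0,0,0,0.1,0,0,0]
    - [0,0,0,0,0,0,0]
    - [0,0,0,0,0,0,0]

```text
clock: 24.4
position: [472.0, 94.5, 70.3]
ee_rot: [-0.0, 1.0, -0.0, -0.0]
contact_force: [0.6, 0.3, -2.2]
gripper_width: 44.3
```

servo_tool:
  rows:
    - [0,0,0,0.1,0,0,0]
    - [0,0,0,0.1,0,0,0]
    - [0,0,0,0.1,0,0,0]
    - [0,0,0,0,0,0,0]
    - [0,0,0,0,0,0,0]

```text
clock: 24.9
position: [472.0, 94.5, 67.4]
ee_rot: [-0.0, 1.0, 0.0, 0.0]
contact_force: [-0.5, -0.7, -0.1]
gripper_width: 44.0
```

servo_tool:
  rows:
    - [0,0,0,0.1,0,0,0]
    - [0,0,0,0,0,0,0]
    - [0,0,0,0,0,0,0]

```text
clock: 25.2
position: [472.4, 94.5, 67.3]
ee_rot: [-0.0, 1.0, -0.0, 0.0]
contact_force: [-1.6, 0.2, 6.1]
gripper_width: 44.6
```

servo_tool:
  rows:
    - [1,0,0,0,0,0,0]
    - [1,0,0,0,0,0,0]
    - [1,0,0,0,0,0,0]
    - [1,0,0,0,0,0,0]
    - [1,0,0,-1,0,0,0]
    - [1,0,0,-2,0,0,0]
    - [1,0,0,-3,0,0,0]
    - [1,0,0,-4,0,0,0]
    - [1,0,0,-4,0,0,0]
    - [1,0,-2,0,0,0,0]
    - [1,0,-4,0,0,0,0]
    - [1,0,-4,0,0,0,0]

```text
clock: 26.4
position: [472.0, -6.1, 207.6]
ee_rot: [-0.001, 1.0, 0.0, 0.001]
contact_force: [0.7, 0.2, -1.0]
gripper_width: 85.5
```

servo_tool:
  rows:
    - [1,0,-4,0,0,0,0]
    - [1,0,-4,0,0,0,0]
    - [1,0,-4,0,0,0,0]
    - [1,0,-4,0,0,0,0]
    - [1,0,-4,0,0,0,0]
    - [1,0,-4,0,0,0,0]
    - [1,0,-4,0,0,0,0]
    - [1,0,-4,0,0,0,0]
    - [1,0,-4,0,0,0,0]
    - [1,0,-2,0,0,0,0]
    - [1,0,0,0,0,0,0]
    - [1,0,0,0,0,0,0]

```text
clock: 27.6
position: [471.6, -385.5, 206.4]
ee_rot: [0.0, 1.0, 0.0, -0.0]
contact_force: [0.0, 0.4, -0.9]
gripper_width: 85.3
```

```bash
cat > m2.py <<'E'
from fit import *
gt=snap("top","top9"); gs=snap("side","side9"); s=read_state(); print(s["clock"],s["position"])
T=dict(small=(638,212.5,.25),medium=(472,94.6,.239),large=(477.5,291,.322))
out=[]
for n,d,h in(("small",36,58),("medium",48,76),("large",60,96)):
    x,y,a=T[n]
    for G,l in(([gt],"t"),([gs],"s")):
        q,f=fit(G,"cap",lambda q:cyl(*q,d/2,h-9,h+9),np.array([x,y]),[5,5]); e=q-[x,y]
        print(n,l,"in tray:",(e[0]*np.cos(a)+e[1]*np.sin(a)).round(1),(-e[0]*np.sin(a)+e[1]*np.cos(a)).round(1),round(f,3))
    out.append(cyl(*q,d/2,h-9,h+9))
a=cv2.resize(np.ascontiguousarray(gt["image"][120:300,120:300,::-1]),None,fx=2.2,fy=2.2,interpolation=cv2.INTER_CUBIC)
b=cv2.resize(np.ascontiguousarray(gs["image"][80:260,180:360,::-1]),None,fx=2.2,fy=2.2,interpolation=cv2.INTER_CUBIC)
cv2.imwrite("pics/f.png",np.hstack([a,b]))
d=cv2.absdiff(gt["image"],dict(np.load("pics/top0.npz"))["image"]).max(2)
for n,u,v in(("glass",472,393),("holder",200,291),("key",402,205),("phone",621,290)):
    u,v=int(u*.7),int(v*.7); print(n,"diff px",(d[v-22:v+22,u-22:u+22]>40).sum())
E
python3 m2.py
```

```text
27.7 [ 471.97275907 -384.64885407  206.70471309]
small t in tray: -0.9 0.3 0.139
small s in tray: -1.7 -0.6 0.119
medium t in tray: 0.7 -0.3 0.07
medium s in tray: 1.6 -0.9 0.294
large t in tray: -0.5 -0.7 0.132
large s in tray: -0.5 -2.3 0.115
glass diff px 0
holder diff px 0
key diff px 0
phone diff px 1860
```

View pics/f.png

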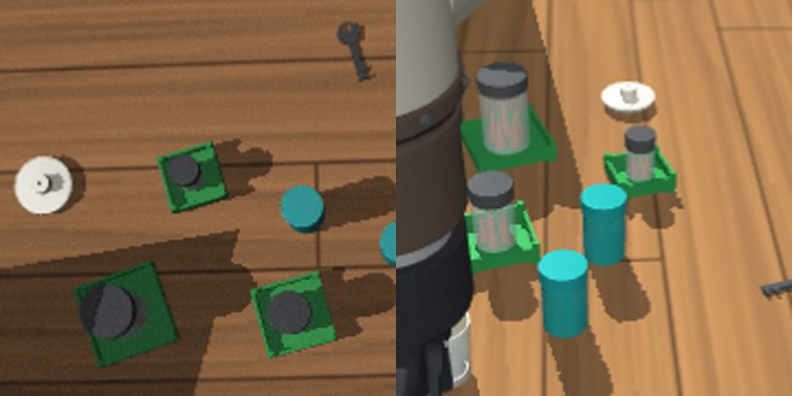

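All three jars stand upright and centred in their own trays. The pixel change at the phone stand is probably the parked arm covering it: the gripper never came within about 140 mm of the stand, and never low.

```bash
python3 -c "
from bench import *
print(job_done())"
```

```text
the job is handed in; nothing more can be done
None
```

I put the small, medium and large jars in their matching trays and handed the job in at about 28 s of the 78 s allowed. I gripped each jar by its cap and lowered it until the wrist felt the tray floor. That happened 9 mm above shelf level each time, as expected.

- **Placement:** in the last pictures each jar stands upright in its own tray. The top camera puts each within 1 mm of its tray's middle and the side camera within about 2.5 mm, against a limit of 17 mm.
- **Open glass, holder and key:** the pictures from above show no change around them.
- **Phone stand, not confirmed:** the same check failed here, showing many changed pixels. I think that was the parked arm covering the view, since the gripper never came near the stand.
- **Gripper reading:** the opening read about 4 mm below the cap widths throughout. The pictures taken after lifting each jar showed all three held firmly.

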